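Wind a rim lock's bolts back and take its keeper off

TASK

Wind the knob of the rim lock anticlockwise all the way to its end stop, so that both bolts are fully back inside the lock (there is a stiff click on the way that is not the stop). Then lift the freed box keeper off, without prising it off earlier, and set it down gently, standing on its base, in the empty bay of the steel parts tray; leave the parts in the other bay where they are.

Things in the scene. Friction and masses are not known exactly. Their poses are not given: they have to be found in the camera images.
- sample: door-and-frame sample fixed to the bench: plywood base 200 x 190 mm with two wooden strips, top 32 mm above the bench. Origin at the centre of its underside. On its +x half a grey rim lock, case 88 x 135 mm, its top 87 mm above the bench; its steel face plate looks to -x, outer face at x = -5 mm. A fixed pin, 9 mm thick, 20 mm high, stands on the case at x 51, y -30 mm
- knob_grip (a point): on the upright axis of the lock's round ribbed steel knob (diameter 45 mm), 110 mm above the bench; the grip runs from 97 to 120 mm. Its x axis turns with the knob. Anticlockwise from above draws the bolts in, 4 mm a radian; 3.6 to 5.2 rad are left to the rigid stop. Runs at 0.07 Nm; from 2.5 to 2.0 rad before the stop a spring detent takes up to 0.5 Nm. Stays where it is left
- bolt_ends (a point): midway between the tips of the lock's two round steel bolts (14 mm thick, 32 mm apart, 57 mm above the bench), which slide along the sample's x axis and stick out to -x. Fully in, at the stop, it lies at x = -5.5 mm in the sample's frame; at the start it is 14 to 21 mm further out, through the keeper's holes
- keeper_centre (a point): centre of the box keeper, loose, grey painted steel, about 0.2 kg: 34 (x) by 60 (y) by 50 mm high, open below, with a flange 14 mm wide, 3 mm thick along the foot of its -x side and two 17 mm holes in its +x wall, the bolts in them. Point 25 mm above its underside. Starts on the sample, 3 mm off the lock's face, axes parallel to the sample's; the bolts hold it down
- tray: open steel parts tray, 130 mm (x) by 220 mm (y), on a dark wooden offcut, fixed; walls 3 mm, rim 60 mm above the bench, floor 37 mm above it; origin at the centre of the offcut's underside. A divider at y = 0, as high as the rim, makes two bays
- empty_bay (a point): centre of the floor of the tray's empty bay (+y half), 37 mm above the bench; the bay is 124 mm (x) by 105 mm (y) inside, 23 mm deep; axes as the tray's
- cylinder: lock cylinder lying in the tray's other bay, 61 x 45 x 45 mm; to be left alone
- padlock: padlock lying flat in the tray's other bay, 69 x 42 x 17 mm; to be left alone
Things that resemble listed ones, but are neither listed nor needed, are in the scene too. Leave any orange look-alike of the part that bears keeper_centre alone.

How it is judged:
On the way, in this order (a step that is already met when the one before it is completed fails the run):
1. both bolts fully back in the lock, the knob at its end stop (x of bolt_ends in the frame of sample above -0.0067 m), for 0.2 s.
2. the keeper lifted clear of the sample (height (world z) of keeper_centre above 0.085 m), for 0.1 s.
At the end, for the whole second after the job is handed in: Both bolts are still fully in (bolt_ends within 1.2 mm of its place at the stop); the keeper stands on its base on the floor of the tray's empty bay (within 5 mm in height, upright within 0.1 rad), at rest (x of bolt_ends in the frame of sample above -0.0067 m and x of keeper_centre in the frame of tray between -0.063 and 0.063 m and y of keeper_centre in the frame of tray between 0.001 and 0.108 m and height (world z) of keeper_centre below 0.067 m and angle between keeper_centre's own z axis and vertical below 0.1 rad and linear speed of keeper below 0.02 m/s); the robot touches nothing.
It fails at once if the keeper was prised off: shifted more than 15 mm while the bolts still stuck out more than 5 mm (distance of keeper_centre from where it was at the start of the episode above 0.015 m and x of bolt_ends in the frame of sample below -0.0105 m).
It fails at once if the keeper was dropped: faster than 0.6 m/s with no finger on it (linear speed of keeper above 0.6 m/s and contact force between the fingers and keeper below 0.1 N).
It fails at once if a part in the other bay was moved more than 30 mm (distance of any of cylinder, padlock from where it was at the start of the episode above 0.03 m).
It also fails if it takes over 72 s, if anything falls off the work surface, if the arm or the gripper's body presses on something with over 40 N, if the wrist force passes 120 N, or if a joint passes its speed limit or range.

ROBOT

A 6-joint arm with a two-finger parallel gripper is mounted at the origin on a cart in front of the work surface, level with it; the furniture and walls round the work are solid. World frame = base frame: x ahead of the robot, y to its left, z up, the work surface at z = 0. Lengths are in m, angles in rad, forces in N, time in s.
With the tool pointing down it reaches from about 0.275 to 0.725 m from the base axis. Payload 15.9 kg.
Tool frame: the origin (TCP) lies at the very end of the fingers, on their centre line; the grasp point (between the pads) lies arm.grasp_offset behind it (arm.grasp_offset is the distance from the TCP to the grasp point, in m); z points along the fingers, y is the line along which they close (so a half turn about z gives the same grasp; the last joint's range is limited). The gripper opens to 85 mm and grips with 20 to 120 N. Pads are 22 mm wide; open, the fingers measure 114 mm over their backs; the gripper's body (76 mm by 85 mm) begins 54 mm behind the grasp point. The pads swing forward as they close: fully open they stand 13 mm farther back than shut.
Start: joints at [-1.118, 0.213, -0.034, 1.323, 0, 1.571], TCP at [0.219, -0.45, 0.197] pointing down, gripper open.
Joint ranges: [-2.98, 2.98], [-0.74, 1.72], [-1.14, 1.35], [-2.1, 2.04], [-1.57, 1.44], [-3.14, 3.14]. Speed limits (rad/s): [1.89, 1.89, 2.39, 2.57, 3.14, 3.14].

INTERFACE

Orientations are given as a rotation vector (axis times angle).
In Python, from workcell import arm gives the robot as it stands.
- The arm moves only by the tool send_rows, never from a script. Its argument "commands" is a list of rows, each a list of 3 entries, a list of its own where there are three numbers: the finger opening in m, from 0 to 0.0854, then the shift along the tool's x, y, z in m, then the turn, a rotation vector about the tool's x, y, z in degrees. A call has 1 to 20 rows; each row is the pose to reach, as a shift and turn from the pose commanded when the call began, along the tool's axes at that moment; what a row does not reach only later rows make up. A row lasts 1/10 s, in which the tool goes at most 50 mm and 8.59 degrees, less where a joint would pass 70% of its speed; a pose out of reach is approached as far as the arm can. A call with a gripper value outside its range is refused whole. The fingers move at their own pace and stop on an object; "squeeze" is the grip in N (left out, the last holds). Time passes only in rows, so rows that repeat a pose let the fingers close. It gives the time, the measured TCP pose, the force, the opening and the grip force at its end, in the units of the state.
- arm.get_state(): the state, without advancing time (a new reading comes with each control period).
- arm.get_image(name): name is "scene" or "top" or "wrist"; returns a dict with "pixels" (384x512x3 uint8, red, green, blue), "z_map" (384x512 float32, m along the optical axis (not along the pixel's ray), 0 where there is no reading), "camera_matrix" (3x3 intrinsics, pixels), "distortion" ([k1, k2, p1, p2, k3] as OpenCV has them; the pictures are not rectified), "world_to_cam" (4x4, takes a point from world to camera coordinates). Camera axes: x right, y up, looking along -z (the intrinsics and any distortion apply to the point x, -y, -z); pixel columns grow to the right and rows downward; lengths in m; the calibration is good to about 2 mm. A picture is of the moment at which its call begins.
- arm.sign_off(): hands the job in; it is judged then, once.
The state is a dict: "clock": time; "joint_pos": joint angles; "dq": joint speeds; "effort": joint torques, N m; "position": TCP position; "orientation": TCP orientation; "ft_force": force on the tool from outside, world axes, zero at the start; "ft_torque": the same for the moment, N m; "grip_width": finger opening in m; "gripper_force": force on a finger pad.
Only numpy, scipy, OpenCV 4.12 (cv2) and the standard library are available. Lean on these libraries where they do the work, as an engineer would, in place of code of your own. Each camera call takes 0.05 s, during which the arm holds its last target. There are 200 camera calls.

## Working session

There is one attempt and no reset: what is moved stays moved. The work goes in short steps, Python scripts to look and compute and a tool call to move; the robot and the scene stay as the last step left them, time stands still between calls to the robot, and variables do not carry over. Pictures are saved under pics/ and viewed, at most 10 in all, crops included, and the job is handed in when it is done.

Besides the shell and the picture viewer there is one more tool, called as name(argument=value, ...), one argument or row to a line, values as JSON. send_rows: Moves the arm, as the interface text tells. Its arguments: {"type":"object","properties":{"commands":{"type":"array","items":{"type":"array"}},"squeeze":{"type":"number"}},"required":["commands"]}

```bash
mkdir -p pics; ls
cat > h.py <<'E'
import numpy as np, cv2
from workcell import arm
from scipy.spatial.transform import Rotation as R
def pts(im):
    """world xyz for every pixel from z_map"""
    h,w=im["z_map"].shape
    u,v=np.meshgrid(np.arange(w),np.arange(h))
    n=cv2.undistortPoints(np.stack([u,v],-1).reshape(-1,1,2).astype(np.float64),np.array(im["camera_matrix"]),np.array(im["distortion"])).reshape(h,w,2)
    z=im["z_map"]
    c=np.stack([n[...,0]*z,-n[...,1]*z,-z,np.ones_like(z)],-1)
    return (c@np.linalg.inv(np.array(im["world_to_cam"])).T)[...,:3]
E
python3 - <<'E'
from h import *
a=arm.get_image("top");b=arm.get_image("scene")
np.savez("first.npz",**{k:a[k] for k in a}); np.savez("firsts.npz",**{k:b[k] for k in b})
cv2.imwrite("pics/a.png",np.vstack([a["pixels"]])[...,::-1]);cv2.imwrite("pics/b.png",b["pixels"][...,::-1])
print(arm.get_state(),arm.grasp_offset)
print((a["z_map"]>0).mean())
E
```

```text
pics
{'clock': 0.1, 'joint_pos': array([-1.11799569e+00,  2.13312174e-01, -3.49652442e-02,  1.32352165e+00,
        7.98500349e-06,  1.57080310e+00]), 'dq': array([-0.00129597, -0.00125419,  0.00156323, -0.0007175 ,  0.00176846,
       -0.00039238]), 'effort': array([ 6.62970670e-04, -6.87251544e+01,  4.87807167e+01,  1.22352125e-02,
        4.28607268e-05,  2.67055583e-05]), 'position': array([ 0.2185967 , -0.44930595,  0.19627541]), 'orientation': array([-3.06046992e+00, -7.04966843e-01,  3.41240505e-04]), 'ft_force': array([ 0.27076267,  0.1204461 , -0.22255042]), 'ft_torque': array([-0.02844178, -0.00943017,  0.03814468]), 'gripper_force': 0.0, 'grip_width': 0.08575932901203166} 0.0187
0.9960581461588541
```

View pics/a.png

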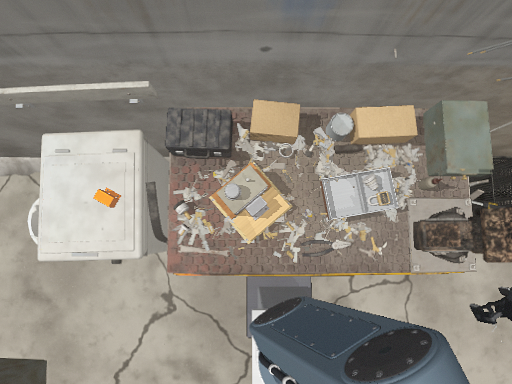

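View pics/b.png

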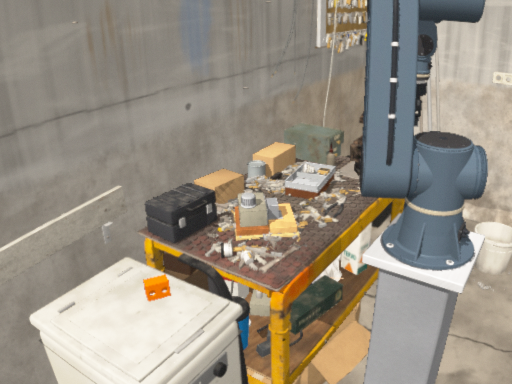

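Top view: the sample is at (250,203), its knob at (233,190) and the grey keeper at (258,207). The tray is at (358,193), with the empty bay on its left half (345,195). The knob could be confused with the tin at (341,125) or the ring at (285,150). The keeper could be confused with the orange one on the bin at (107,197). By the description I choose the knob on the lock at (233,190) and the grey keeper beside it at (258,207).

Run:
```python
from h import *
a=dict(np.load("first.npz")); P=pts(a); rgb=a["pixels"].astype(int)
c=a["pixels"][150:250,200:410]; cv2.imwrite("pics/c.png",cv2.resize(c,None,fx=3.8,fy=3.8,interpolation=cv2.INTER_NEAREST)[...,::-1])
def blob(lo,hi,u0,u1,v0,v1,nm):
    m=np.zeros(P.shape[:2],np.uint8); s=P[v0:v1,u0:u1,2]; m[v0:v1,u0:u1]=(s>lo)&(s<hi)
    n,l,st,ce=cv2.connectedComponentsWithStats(m)
    for i in range(1,n):
        if st[i,4]<15: continue
        p=P[l==i]; r=cv2.minAreaRect((p[:,:2]*1000).astype(np.float32))
        print(nm,st[i,4],ce[i].round(1),"rect mm",np.round(r[0],1),np.round(r[1],1),round(r[2],1),"z",np.median(p[:,2]).round(4),"mean",p[:,:2].mean(0).round(4))
blob(.114,.13,205,300,160,250,"knobtop")
blob(.08,.095,205,300,160,250,"case")
blob(.070,.079,205,300,160,250,"ztest")
blob(.072,.086,240,300,180,250,"keeper")
blob(.022,.2,205,300,160,250,"sample")
blob(.03,.044,315,400,160,225,"trayfloor")
blob(.03,.2,315,400,160,225,"tray")
for v in range(196,222,3): print(v,[int(1000*P[v,u,2]) for u in range(240,276,2)])
```

```text
knobtop 184 [231.9 190.2] rect mm [518.9 217.1] [45.  41.7] 0.9 z 0.1235 mean [0.5191 0.2174]
case 1263 [245.5 191.9] rect mm [512.5 176.4] [126.2 134.9] 40.4 z 0.0876 mean [0.5188 0.1774]
keeper 20 [261.7 190.6] rect mm [524.8 128. ] [ 7.5 32.7] 40.1 z 0.083 mean [0.5233 0.1276]
keeper 246 [254.6 205.2] rect mm [475.6 155. ] [42.4 75.4] 40.4 z 0.0826 mean [0.4781 0.1497]
sample 3123 [250.  200.8] rect mm [504.4 155.1] [192.4 192.6] 40.1 z 0.0385 mean [0.4933 0.1629]
sample 89 [222.3 171.2] rect mm [598.9 255.5] [40.2 38.9] 62.9 z 0.0269 mean [0.5937 0.2534]
trayfloor 325 [328.8 168.6] rect mm [604.9 -97.8] [ 58.8 101.3] 7.9 z 0.0389 mean [ 0.6005 -0.0921]
trayfloor 53 [385.4 162.4] rect mm [ 620.6 -278.4] [18.5 47.1] 10.9 z 0.0333 mean [ 0.6227 -0.2816]
trayfloor 755 [376.3 189.5] rect mm [ 529.3 -243.2] [125.3 100.8] 10.1 z 0.038 mean [ 0.5323 -0.2451]
trayfloor 1223 [343.3 196.1] rect mm [ 511.3 -136.3] [125.1 103.1] 9.9 z 0.038 mean [ 0.5109 -0.1364]
trayfloor 44 [373.3 200. ] rect mm [ 497.8 -233.1] [17.9 23.4] 13.6 z 0.0386 mean [ 0.4979 -0.2337]
tray 3338 [356.  190.3] rect mm
[... 154 characters left out ...]
0.2816]
196 [88, 85, 89, 87, 88, 87, 86, 87, 86, 34, 86, 32, 33, 30, 32, 31, 33, 34]
199 [87, 87, 85, 82, 88, 90, 82, 64, 84, 82, 82, 84, 33, 32, 35, 34, 30, 30]
202 [89, 86, 87, 86, 84, 63, 84, 84, 83, 81, 85, 80, 81, 36, 33, 33, 32, 35]
205 [86, 87, 82, 80, 82, 82, 84, 81, 81, 83, 82, 82, 84, 34, 29, 34, 37, 30]
208 [88, 83, 30, 82, 84, 82, 80, 84, 82, 83, 80, 34, 36, 35, 38, 33, 33, 35]
211 [46, 10, 33, 34, 82, 82, 86, 81, 79, 67, 36, 35, 29, 32, 29, 35, 31, 34]
214 [33, 33, 36, 34, 34, 79, 84, 82, 35, 38, 36, 31, 34, 32, 29, 38, 32, 34]
217 [33, 32, 31, 35, 34, 32, 38, 32, 36, 36, 30, 36, 35, 34, 32, 36, 29, 35]
220 [34, 34, 33, 35, 35, 32, 32, 32, 30, 30, 32, 34, 35, 31, 34, 34, 30, 11]
```

View pics/c.png

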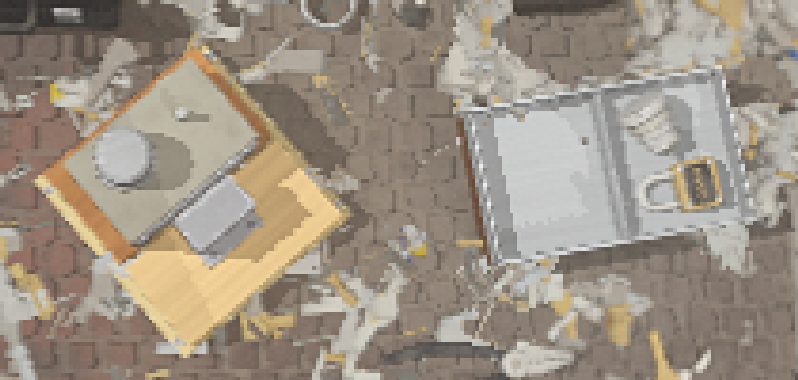

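The crop confirms the choice. The knob on the lock case is at crop (125,158) and the pin at (185,115). The grey keeper with its flange is at (215,215), and the empty bay is the tray's left half. I'll move above the knob, with joint 6 near its upper end so one stroke covers the whole turn.

```bash
cat >> h.py <<'E'
def go(x,y,z,yaw):
    """shift (mm) and z turn (deg) in tool axes to reach TCP pose, tool down, tool-x at yaw"""
    s=arm.get_state(); T=R.from_rotvec(s["orientation"])
    D=R.from_euler("z",yaw)*R.from_euler("x",np.pi)
    d=T.inv().apply(np.array([x,y,z])-s["position"])*1000
    r=(T.inv()*D).as_rotvec(degrees=True)
    print("shift mm",d.round(1),"turn deg",r.round(2),"j",s["joint_pos"].round(3),"F",s["ft_force"].round(1))
E
python3 -c "
from h import *
go(.519,.217,.197,.638)"
```

```text
shift mm [ 5.616e+02 -4.677e+02 -3.000e-01] turn deg [-6.000e-02 -1.000e-02 -1.061e+01] j [-1.118  0.213 -0.035  1.324  0.     1.571] F [ 0.3  0.1 -0.2]
```

send_rows(
  commands=[
    [0.06,[0.562,-0.468,0],[0,0,-10.6]],
    [0.06,[0.562,-0.468,0],[0,0,-10.6]],
    [0.06,[0.562,-0.468,0],[0,0,-10.6]],
    [0.06,[0.562,-0.468,0],[0,0,-10.6]],
    [0.06,[0.562,-0.468,0],[0,0,-10.6]],
    [0.06,[0.562,-0.468,0],[0,0,-10.6]],
    [0.06,[0.562,-0.468,0],[0,0,-10.6]],
    [0.06,[0.562,-0.468,0],[0,0,-10.6]],
    [0.06,[0.562,-0.468,0],[0,0,-10.6]],
    [0.06,[0.562,-0.468,0],[0,0,-10.6]],
    [0.06,[0.562,-0.468,0],[0,0,-10.6]],
    [0.06,[0.562,-0.468,0],[0,0,-10.6]],
    [0.06,[0.562,-0.468,0],[0,0,-10.6]],
    [0.06,[0.562,-0.468,0],[0,0,-10.6]],
    [0.06,[0.562,-0.468,0],[0,0,-10.6]],
    [0.06,[0.562,-0.468,0],[0,0,-10.6]],
    [0.06,[0.562,-0.468,0],[0,0,-10.6]],
    [0.06,[0.562,-0.468,0],[0,0,-10.6]],
    [0.06,[0.562,-0.468,0],[0,0,-10.6]],
    [0.06,[0.562,-0.468,0],[0,0,-10.6]],
  ],
)

```text
clock: 2.1
position: [0.5193, 0.2163, 0.1971]
orientation: [2.984, 0.983, 0.001]
ft_force: [-1.0, 0.5, -0.1]
grip_width: 0.0597
gripper_force: 0.0
```

Run:
```python
from h import *
go(.519,.217,.197,.638)
w=arm.get_image("wrist"); np.savez("w1.npz",**w); cv2.imwrite("pics/w1.png",w["pixels"][...,::-1])
P=pts(w)
for lo,hi,n in((.114,.13,"knob"),(.08,.095,"case"),(.1,.112,"pin")):
    m=((P[...,2]>lo)&(P[...,2]<hi)).astype(np.uint8)
    k,l,st,ce=cv2.connectedComponentsWithStats(m)
    for i in range(1,k):
        if st[i,4]<150: continue
        p=P[l==i]; r=cv2.minAreaRect((p[:,:2]*1000).astype(np.float32)); c=cv2.minEnclosingCircle((p[:,:2]*1000).astype(np.float32))
        print(n,st[i],ce[i].round(),"rect",np.round(r[0],1),np.round(r[1],1),round(r[2],1),"circ",np.round(c[0],1),round(c[1],1),"z",np.median(p[:,2]).round(4))
```

```text
shift mm [ 0.2 -0.8  0.1] turn deg [ 0.01 -0.02 -0.08] j [ 0.395  0.344  0.142  1.368 -0.     2.9  ] F [-1.   0.5 -0.1]
knob [ 295    0   75   42 1118] [330.  12.] rect [659.8 246.2] [27.5 55.1] 36.5 circ [669.9 253.7] 27.6 z 0.1148
knob [ 226  161   52   51 2011] [251. 186.] rect [519.2 217. ] [45.8 45. ] 41.4 circ [519.  217.3] 23.4 z 0.1234
case [ 429    0   83  142 6799] [482.  55.] rect [731.5  98.2] [128.6  62.4] 84.2 circ [722.2  98.9] 67.6 z 0.0857
case [273   7  57  49 291] [300.  32.] rect [646.  258.8] [59.3  2.3] 89.7 circ [646.8 258.8] 29.7 z 0.0877
case [ 207  139  143   93 9207] [286. 185.] rect [526.1 187.5] [ 89.2 135.5] 40.5 circ [527.8 189.1] 78.9 z 0.0878
case [ 253  228   57   33 1618] [282. 244.] rect [476.7 145.9] [35.3 59.5] 39.9 circ [477.6 146.4] 33.8 z 0.0828
pin [ 216    0  165   53 1637] [285.  20.] rect [643.6 265.1] [ 36.6 126.1] 35.5 circ [658.2 275.5] 63.0 z 0.1053
```

View pics/w1.png

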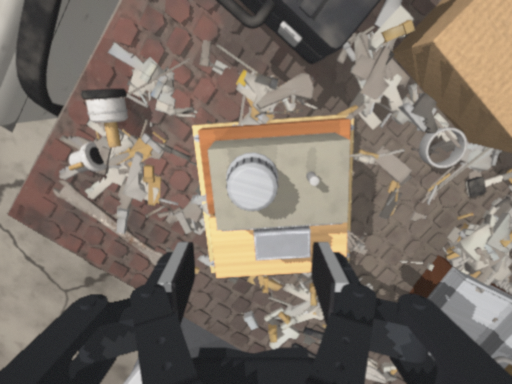

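Wrist view: the knob is at (251,186), the pin at (314,179) and the grey keeper at (282,244). The knob centre is at (0.519, 0.217). Now I descend and grip.

send_rows(
  commands=[
    [0.06,[0,-0.0005,0.03],[0,0,0]],
    [0.06,[0,-0.0005,0.06],[0,0,0]],
    [0.06,[0,-0.0005,0.08],[0,0,0]],
    [0.06,[0,-0.0005,0.095],[0,0,0]],
    [0.06,[0,-0.0005,0.104],[0,0,0]],
    [0.06,[0,-0.0005,0.104],[0,0,0]],
    [0.06,[0,-0.0005,0.104],[0,0,0]],
    [0.035,[0,-0.0005,0.104],[0,0,0]],
    [0.035,[0,-0.0005,0.104],[0,0,0]],
    [0.035,[0,-0.0005,0.104],[0,0,0]],
    [0.035,[0,-0.0005,0.104],[0,0,0]],
    [0.035,[0,-0.0005,0.104],[0,0,0]],
  ],
  squeeze=80,
)

```text
clock: 3.35
position: [0.5191, 0.2175, 0.0928]
orientation: [-2.983, -0.985, -0.0]
ft_force: [-0.5, 0.3, -0.5]
grip_width: 0.0351
gripper_force: 0.0
```

Run:
```python
from h import *
s=arm.get_state(); print(s["grip_width"],s["gripper_force"],s["position"],s["ft_force"])
w=arm.get_image("wrist"); cv2.imwrite("pics/w2.png",w["pixels"][...,::-1])
```

```text
0.0350992957611202 0.0 [0.5190974  0.21754455 0.09279843] [-0.5210735   0.33446741 -0.48269585]
```

View pics/w2.png

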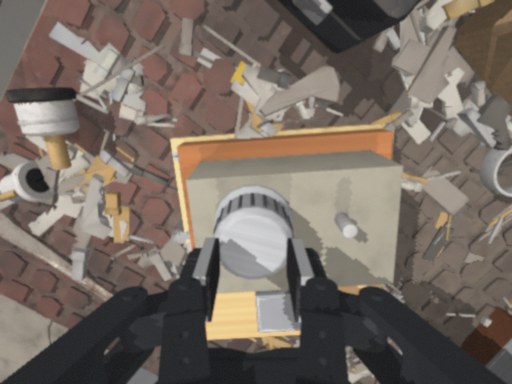

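Wrist view: the knob is at (253,235), between the fingertips at (213,245) and (296,245). No contact is reported, so I'm checking the geometry by projection.

Run:
```python
from h import *
w=arm.get_image("wrist"); P=pts(w); s=arm.get_state()
T=R.from_rotvec(s["orientation"]); L=T.inv().apply((P-s["position"]).reshape(-1,3)).reshape(P.shape)*1000
for v in (225,235,240,245,255,265,280,300):
    print(v,[tuple(int(x) for x in L[v,u].round()) for u in (205,210,215,220,253,286,291,296,301)])
m=(P[...,2]>.119)&(P[...,2]<.128); m[:180]=0;m[290:]=0
r=cv2.minEnclosingCircle((P[m][:,:2]*1000).astype(np.float32)); print(r,m.sum())
def proj(p):
    c=w["world_to_cam"]@np.append(p,1); return cv2.projectPoints(np.array([[c[0],-c[1],-c[2]]]),np.zeros(3),np.zeros(3),w["camera_matrix"],np.array(w["distortion"]))[0].ravel()
for z in(0,-18.7,-30):
  for y in (-17.5,0,17.5): print(z,y,proj(s["position"]+T.apply([0,y/1000,z/1000])).round())
```

```text
225 [(-3, -31, 5), (-3, -28, 5), (7, -21, -17), (12, -17, -29), (13, 0, -31), (12, 18, -28), (8, 22, -19), (-3, 29, 5), (-3, 32, 4)]
235 [(80, 0, -178), (-11, -28, 6), (6, -20, -28), (7, -17, -30), (8, 0, -32), (7, 18, -29), (6, 21, -28), (-10, 29, 4), (-10, 32, 5)]
240 [(10, -23, -42), (10, -21, -43), (10, -18, -42), (4, -17, -30), (4, 0, -31), (4, 18, -31), (11, 19, -43), (11, 22, -43), (10, 24, -42)]
245 [(10, -23, -47), (10, -20, -47), (10, -18, -47), (1, -17, -31), (2, 0, -32), (1, 18, -30), (10, 19, -48), (10, 21, -47), (10, 23, -48)]
255 [(10, -21, -56), (10, -19, -56), (8, -17, -52), (-5, -18, -30), (-4, 0, -32), (-1, 18, -37), (10, 18, -56), (10, 20, -57), (10, 22, -57)]
265 [(11, -20, -66), (10, -18, -65), (3, -17, -54), (-33, -22, 6), (-10, 0, -32), (-6, 18, -39), (6, 18, -58), (11, 19, -66), (11, 21, -66)]
280 [(9, -19, -74), (6, -17, -70), (-3, -17, -57), (-46, -23, 6), (-45, 1, 5), (-45, 24, 4), (-1, 18, -59), (8, 18, -73), (8, 20, -73)]
300 [(1, -19, -76), (-2, -17, -72), (-105, -35, 61), (-104, -30, 59), (-104, 1, 60), (-66, 25, 11), (-10, 18, -61), (-1, 18, -73), (2, 19, -78)]
((519.3536376953125, 217.064453125), 23.06000518798828) 4333
0 -17.5 [225. 224.]
0 0 [252. 224.]
0 17.5 [280. 224.]
-18.7 -17.5 [222. 237.]
-18.7 0 [252. 237.]
-18.7 17.5 [282. 237.]
-30 -17.5 [220. 247.]
-30 0 [252. 247.]
-30 17.5 [284. 246.]
```

Run:
```python
from h import *
w=dict(np.load("w1.npz")); P=pts(w); 
p0=np.array([.5193,.2163,.1971]); T=R.from_rotvec([2.984,.983,.001])
L=T.inv().apply((P-p0).reshape(-1,3)).reshape(P.shape)*1000
for n,L in(("w1",L),):
    m=(abs(L[...,0])<20)&(abs(L[...,1])>20)&(abs(L[...,1])<60)&(L[...,2]<20)&(L[...,2]>-100)
    q=L[m]; h,e=np.histogram(q[:,2],np.arange(-100,21,5)); print(list(zip(e.astype(int),h)))
w=arm.get_image("wrist"); P=pts(w); s=arm.get_state(); T=R.from_rotvec(s["orientation"])
print(s["orientation"],w["world_to_cam"].round(3).tolist())
# camera pose in tool
C=np.linalg.inv(w["world_to_cam"]); print("cam in tool",T.inv().apply(C[:3,3]-s["position"]).round(4), T.inv().apply(-C[:3,2]).round(3))
a=arm.get_image("top"); np.savez("t2.npz",**a); cv2.imwrite("pics/t2.png",cv2.resize(a["pixels"][140:260,180:330],None,fx=4,fy=4)[...,::-1])
```

```text
[(np.int64(-100), np.int64(4085)), (np.int64(-95), np.int64(3810)), (np.int64(-90), np.int64(1497)), (np.int64(-85), np.int64(570)), (np.int64(-80), np.int64(832)), (np.int64(-75), np.int64(619)), (np.int64(-70), np.int64(642)), (np.int64(-65), np.int64(587)), (np.int64(-60), np.int64(509)), (np.int64(-55), np.int64(469)), (np.int64(-50), np.int64(380)), (np.int64(-45), np.int64(176)), (np.int64(-40), np.int64(0)), (np.int64(-35), np.int64(0)), (np.int64(-30), np.int64(0)), (np.int64(-25), np.int64(0)), (np.int64(-20), np.int64(0)), (np.int64(-15), np.int64(0)), (np.int64(-10), np.int64(0)), (np.int64(-5), np.int64(0)), (np.int64(0), np.int64(0)), (np.int64(5), np.int64(0)), (np.int64(10), np.int64(0)), (np.int64(15), np.int64(0))]
[ 2.98316155e+00  9.85039931e-01 -2.41529722e-05] [[0.595, -0.804, 0.001, -0.135], [0.763, 0.565, -0.313, -0.51], [0.251, 0.187, 0.95, -0.453], [0.0, 0.0, 0.0, 1.0]]
cam in tool [ 0.0798  0.0002 -0.1778] [-0.313  0.001  0.95 ]
```

The depth map shows the fingertips about 40 mm behind the reported TCP. The fingers closed to 35 mm above the knob with no force, which agrees. So I'll open and go lower in guarded steps.

send_rows(
  commands=[
    [0.06,[0,0,0],[0,0,0]],
    [0.06,[0,0,0],[0,0,0]],
    [0.06,[0,0,0],[0,0,0]],
    [0.06,[0,0,0],[0,0,0]],
    [0.06,[0,0,0.005],[0,0,0]],
    [0.06,[0,0,0.01],[0,0,0]],
    [0.06,[0,0,0.015],[0,0,0]],
    [0.06,[0,0,0.02],[0,0,0]],
    [0.06,[0,0,0.025],[0,0,0]],
    [0.06,[0,0,0.025],[0,0,0]],
  ],
)

```text
clock: 4.55
position: [0.5186, 0.2173, 0.0669]
orientation: [2.983, 0.985, -0.002]
ft_force: [0.0, -0.2, -0.1]
grip_width: 0.06
gripper_force: 0.0
```

Run:
```python
from h import *
w=arm.get_image("wrist"); P=pts(w); s=arm.get_state(); T=R.from_rotvec(s["orientation"])
L=T.inv().apply((P-s["position"]).reshape(-1,3)).reshape(P.shape)*1000
m=(abs(L[...,0])<20)&(abs(L[...,1])>26)&(abs(L[...,1])<50)&(L[...,2]<20)&(L[...,2]>-100)
h,e=np.histogram(L[m][:,2],np.arange(-60,21,4)); print([(int(a),int(b)) for a,b in zip(e,h)])
print(s["position"],s["ft_force"],s["grip_width"])
cv2.imwrite("pics/w3.png",w["pixels"][150:384,120:390,::-1])
```

```text
[(-60, 421), (-56, 398), (-52, 345), (-48, 280), (-44, 138), (-40, 6), (-36, 0), (-32, 0), (-28, 0), (-24, 2253), (-20, 948), (-16, 0), (-12, 0), (-8, 0), (-4, 0), (0, 0), (4, 0), (8, 0), (12, 0), (16, 0)]
[0.51879317 0.21737314 0.0673188 ] [0.73883438 0.18815444 0.79455064] 0.05998759720770206
```

View pics/w3.png

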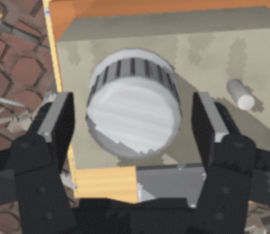

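Crop: the fingers now straddle the knob (crop 133,112), with no contact even though the reported TCP is below the case top. That confirms the ~41 mm tip offset. I'll go 13 mm lower and grip.

send_rows(
  commands=[
    [0.06,[0,0,0.004],[0,0,0]],
    [0.06,[0,0,0.008],[0,0,0]],
    [0.06,[0,0,0.011],[0,0,0]],
    [0.06,[0,0,0.013],[0,0,0]],
    [0.06,[0,0,0.013],[0,0,0]],
    [0.03,[0,0,0.013],[0,0,0]],
    [0.03,[0,0,0.013],[0,0,0]],
    [0.03,[0,0,0.013],[0,0,0]],
    [0.03,[0,0,0.013],[0,0,0]],
    [0.03,[0,0,0.013],[0,0,0]],
  ],
  squeeze=80,
)

```text
clock: 5.6
position: [0.5193, 0.2174, 0.0553]
orientation: [2.983, 0.985, 0.001]
ft_force: [-1.8, -2.4, 6.4]
grip_width: 0.0428
gripper_force: 77.7
```

Gripped. Now turning anticlockwise (−z).

send_rows(
  commands=[
    [0.03,[0,0,0],[0,0,-8]],
    [0.03,[0,0,0],[0,0,-16]],
    [0.03,[0,0,0],[0,0,-24]],
    [0.03,[0,0,0],[0,0,-32]],
    [0.03,[0,0,0],[0,0,-40]],
    [0.03,[0,0,0],[0,0,-48]],
    [0.03,[0,0,0],[0,0,-56]],
    [0.03,[0,0,0],[0,0,-64]],
    [0.03,[0,0,0],[0,0,-72]],
    [0.03,[0,0,0],[0,0,-80]],
    [0.03,[0,0,0],[0,0,-88]],
    [0.03,[0,0,0],[0,0,-96]],
    [0.03,[0,0,0],[0,0,-104]],
    [0.03,[0,0,0],[0,0,-112]],
    [0.03,[0,0,0],[0,0,-120]],
  ],
)

```text
clock: 7.1
position: [0.5199, 0.2175, 0.0553]
orientation: [0.63, 3.076, 0.001]
ft_force: [3.5, -0.6, 1.2]
grip_width: 0.0425
gripper_force: 77.5
```

Run:
```python
from h import *
s=arm.get_state(); print(s["joint_pos"].round(3),s["ft_torque"].round(2),s["ft_force"].round(1))
```

```text
[ 3.97e-01  4.05e-01 -1.34e-01  1.03e+00 -1.00e-03  8.01e-01] [-0.2  -0.62 -0.05] [ 3.5 -0.6  1.2]
```

send_rows(
  commands=[
    [0.03,[0,0,0],[0,0,-6]],
    [0.03,[0,0,0],[0,0,-12]],
    [0.03,[0,0,0],[0,0,-18]],
    [0.03,[0,0,0],[0,0,-24]],
    [0.03,[0,0,0],[0,0,-30]],
    [0.03,[0,0,0],[0,0,-36]],
    [0.03,[0,0,0],[0,0,-42]],
    [0.03,[0,0,0],[0,0,-48]],
    [0.03,[0,0,0],[0,0,-54]],
    [0.03,[0,0,0],[0,0,-60]],
    [0.03,[0,0,0],[0,0,-66]],
    [0.03,[0,0,0],[0,0,-72]],
    [0.03,[0,0,0],[0,0,-78]],
    [0.03,[0,0,0],[0,0,-84]],
  ],
  squeeze=100,
)

```text
clock: 8.5
position: [0.5198, 0.218, 0.0554]
orientation: [-1.589, 2.708, 0.0]
ft_force: [1.0, 2.7, 2.9]
grip_width: 0.0421
gripper_force: 98.1
```

Run:
```python
from h import *
s=arm.get_state(); print(s["joint_pos"].round(3),s["ft_torque"].round(2),s["ft_force"].round(1))
```

```text
[ 0.397  0.405 -0.134  1.03   0.    -0.664] [ 0.44 -0.05 -0.1 ] [1.  2.7 2.9]
```

send_rows(
  commands=[
    [0.03,[0,0,0],[0,0,-5]],
    [0.03,[0,0,0],[0,0,-10]],
    [0.03,[0,0,0],[0,0,-15]],
    [0.03,[0,0,0],[0,0,-20]],
    [0.03,[0,0,0],[0,0,-25]],
    [0.03,[0,0,0],[0,0,-30]],
  ],
)

```text
clock: 9.1
position: [0.5196, 0.2181, 0.0554]
orientation: [-2.235, 2.206, 0.0]
ft_force: [-0.3, 2.6, 4.9]
grip_width: 0.0423
gripper_force: 98.3
```

Run:
```python
from h import *
s=arm.get_state(); print(s["joint_pos"].round(3),s["ft_torque"].round(2),s["ft_force"].round(1))
```

```text
[ 3.970e-01  4.050e-01 -1.340e-01  1.030e+00  1.000e-03 -1.187e+00] [ 0.52  0.23 -0.05] [-0.3  2.6  4.9]
```

send_rows(
  commands=[
    [0.03,[0,0,0],[0,0,-5]],
    [0.03,[0,0,0],[0,0,-10]],
    [0.03,[0,0,0],[0,0,-15]],
    [0.03,[0,0,0],[0,0,-20]],
    [0.03,[0,0,0],[0,0,-25]],
    [0.03,[0,0,0],[0,0,-30]],
  ],
)

```text
clock: 9.7
position: [0.5193, 0.218, 0.0554]
orientation: [-2.73, 1.552, -0.0]
ft_force: [-2.0, 2.1, 6.3]
grip_width: 0.0424
gripper_force: 98.5
```

Run:
```python
from h import *
s=arm.get_state(); print(s["joint_pos"].round(3),s["ft_torque"].round(2),s["ft_force"].round(1))
```

```text
[ 3.970e-01  4.050e-01 -1.350e-01  1.030e+00  1.000e-03 -1.711e+00] [ 0.32  0.47 -0.14] [-2.   2.1  6.3]
```

send_rows(
  commands=[
    [0.03,[0,0,0],[0,0,-4]],
    [0.03,[0,0,0],[0,0,-8]],
    [0.03,[0,0,0],[0,0,-12]],
    [0.03,[0,0,0],[0,0,-16]],
    [0.03,[0,0,0],[0,0,-20]],
  ],
)

```text
clock: 10.2
position: [0.5192, 0.2179, 0.0554]
orientation: [-2.958, 1.056, -0.0]
ft_force: [-2.7, 1.1, 6.9]
grip_width: 0.042
gripper_force: 98.6
```

Run:
```python
from h import *
s=arm.get_state(); print(s["joint_pos"].round(3),s["ft_torque"].round(2),s["ft_force"].round(1))
```

```text
[ 3.970e-01  4.050e-01 -1.350e-01  1.031e+00  1.000e-03 -2.059e+00] [ 0.22  0.55 -0.07] [-2.7  1.1  6.9]
```

send_rows(
  commands=[
    [0.03,[0,0,0],[0,0,-4]],
    [0.03,[0,0,0],[0,0,-8]],
    [0.03,[0,0,0],[0,0,-12]],
    [0.03,[0,0,0],[0,0,-16]],
    [0.03,[0,0,0],[0,0,-20]],
  ],
)

```text
clock: 10.7
position: [0.5194, 0.2178, 0.0558]
orientation: [-3.096, 0.528, -0.001]
ft_force: [13.1, -6.3, 12.6]
grip_width: 0.0425
gripper_force: 102.8
```

Run:
```python
from h import *
s=arm.get_state(); print(s["joint_pos"].round(3),s["ft_torque"].round(2),s["ft_force"].round(1))
```

```text
[ 0.397  0.404 -0.134  1.031  0.    -2.407] [-1.44 -3.83 -1.34] [13.1 -6.3 12.6]
```

Torque is 1.34 Nm, well above the 0.5 Nm detent, so this is the stop. I'll nudge a little more, hold, and release.

send_rows(
  commands=[
    [0.03,[0,0,0],[0,0,-3]],
    [0.03,[0,0,0],[0,0,-6]],
    [0.03,[0,0,0],[0,0,-6]],
    [0.03,[0,0,0],[0,0,-6]],
    [0.03,[0,0,0],[0,0,-6]],
  ],
)

```text
clock: 11.2
position: [0.5192, 0.2178, 0.0558]
orientation: [-3.119, 0.37, -0.001]
ft_force: [-6.7, 0.2, 15.5]
grip_width: 0.0423
gripper_force: 106.3
```

Run:
```python
from h import *
s=arm.get_state(); print(s["joint_pos"].round(3),s["ft_torque"].round(2),s["ft_force"].round(1))
```

```text
[ 3.970e-01  4.040e-01 -1.340e-01  1.031e+00  1.000e-03 -2.508e+00] [ 0.    1.27 -1.82] [-6.7  0.2 15.5]
```

send_rows(
  commands=[
    [0.058,[0,0,0],[0,0,0]],
    [0.058,[0,0,0],[0,0,0]],
    [0.058,[0,0,0],[0,0,0]],
    [0.058,[0,0,0],[0,0,0]],
    [0.058,[0,0,-0.02],[0,0,0]],
    [0.058,[0,0,-0.05],[0,0,0]],
    [0.058,[0,0,-0.09],[0,0,0]],
    [0.058,[0,0,-0.12],[0,0,0]],
    [0.058,[0,0,-0.12],[0,0,0]],
    [0.058,[0,0,-0.12],[0,0,0]],
  ],
  squeeze=20,
)

```text
clock: 12.2
position: [0.5194, 0.2176, 0.1748]
orientation: [-3.12, 0.368, -0.001]
ft_force: [-0.7, -0.1, -0.3]
grip_width: 0.058
gripper_force: 0.0
```

Now above the keeper, with the fingers along its 60 mm sides (yaw −2.44).

```bash
python3 -c "
from h import *
go(.477,.146,.175,-2.44)"
```

```text
shift mm [-24.5  79.5  -0.2] turn deg [-6.0000e-02  1.0000e-02  1.2635e+02] j [ 0.397  0.348  0.091  1.313 -0.    -2.51 ] F [-0.7 -0.1 -0.3]
```

send_rows(
  commands=[
    [0.08,[-0.0245,0.0795,0],[0,0,126.3]],
    [0.08,[-0.0245,0.0795,0],[0,0,126.3]],
    [0.08,[-0.0245,0.0795,0],[0,0,126.3]],
    [0.08,[-0.0245,0.0795,0],[0,0,126.3]],
    [0.08,[-0.0245,0.0795,0],[0,0,126.3]],
    [0.08,[-0.0245,0.0795,0],[0,0,126.3]],
    [0.08,[-0.0245,0.0795,0],[0,0,126.3]],
    [0.08,[-0.0245,0.0795,0],[0,0,126.3]],
    [0.08,[-0.0245,0.0795,0],[0,0,126.3]],
    [0.08,[-0.0245,0.0795,0],[0,0,126.3]],
    [0.08,[-0.0245,0.0795,0],[0,0,126.3]],
    [0.08,[-0.0245,0.0795,0],[0,0,126.3]],
    [0.08,[-0.0245,0.0795,0],[0,0,126.3]],
    [0.08,[-0.0245,0.0795,0],[0,0,126.3]],
    [0.08,[-0.0245,0.0795,0],[0,0,126.3]],
    [0.08,[-0.0245,0.0795,0],[0,0,126.3]],
    [0.08,[-0.0245,0.0795,0],[0,0,126.3]],
  ],
)

```text
clock: 13.9
position: [0.4762, 0.1458, 0.1738]
orientation: [1.085, -2.947, -0.0]
ft_force: [-0.1, -0.4, 0.4]
grip_width: 0.0798
gripper_force: 0.0
```

Run:
```python
from h import *
w=arm.get_image("wrist"); P=pts(w); cv2.imwrite("pics/w4.png",w["pixels"][...,::-1])
s=arm.get_state(); L=R.from_rotvec(s["orientation"]).inv().apply((P-s["position"]).reshape(-1,3)).reshape(P.shape)*1000
m=(abs(L[...,0])<20)&(abs(L[...,1])>30)&(abs(L[...,1])<60)&(L[...,2]<20)&(L[...,2]>-90); print("tip",np.percentile(L[m][:,2],99.5))
m=((P[...,2]>.077)&(P[...,2]<.0855)&(np.hypot(P[...,0]-.477,P[...,1]-.146)<.05)).astype(np.uint8)
m=cv2.morphologyEx(m,cv2.MORPH_OPEN,np.ones((3,3)))
k,l,st,ce=cv2.connectedComponentsWithStats(m)
for i in range(1,k):
    if st[i,4]<150: continue
    p=P[l==i]; r=cv2.minAreaRect((p[:,:2]*1000).astype(np.float32))
    print(st[i],ce[i].round(),"rect",np.round(r[0],1),np.round(r[1],1),round(r[2],1),"z",np.median(p[:,2]).round(4))
go(.477,.146,.175,-2.44)
```

```text
tip -46.77770585049701
[ 220  166   65   37 2352] [252. 184.] rect [477.4 145.1] [34.3 60.1] 40.7 z 0.0826
[206 204  95   8 604] [253. 207.] rect [494.  160.7] [ 5.1 90.1] 40.5 z 0.0828
shift mm [-0.6 -0.2 -1. ] turn deg [ 0.03 -0.06  0.23] j [ 0.297  0.215 -0.089  1.268 -0.    -0.409] F [-0.1 -0.2 -0.5]
```

View pics/w4.png

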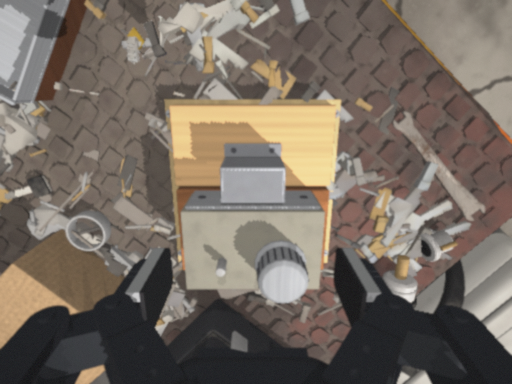

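Wrist view: the keeper is at (252,184), still in place, and the knob is at (280,275). Keeper centre is (0.477, 0.1455). Now I descend and grip.

send_rows(
  commands=[
    [0.08,[0,-0.0007,0.04],[0,0,0]],
    [0.08,[0,-0.0007,0.08],[0,0,0]],
    [0.08,[0,-0.0007,0.11],[0,0,0]],
    [0.08,[0,-0.0007,0.13],[0,0,0]],
    [0.08,[0,-0.0007,0.145],[0,0,0]],
    [0.08,[0,-0.0007,0.155],[0,0,0]],
    [0.08,[0,-0.0007,0.162],[0,0,0]],
    [0.08,[0,-0.0007,0.162],[0,0,0]],
    [0.07,[0,-0.0007,0.162],[0,0,0]],
    [0.065,[0,-0.0007,0.162],[0,0,0]],
    [0.045,[0,-0.0007,0.162],[0,0,0]],
    [0.045,[0,-0.0007,0.162],[0,0,0]],
    [0.045,[0,-0.0007,0.162],[0,0,0]],
    [0.045,[0,-0.0007,0.162],[0,0,0]],
  ],
  squeeze=40,
)

```text
clock: 15.35
position: [0.4777, 0.1455, 0.0135]
orientation: [-1.08, 2.949, -0.0]
ft_force: [-0.7, -0.3, 6.9]
grip_width: 0.0598
gripper_force: 42.5
```

send_rows(
  commands=[
    [0.045,[0,0,-0.003],[0,0,0]],
    [0.045,[0,0,-0.008],[0,0,0]],
    [0.045,[0,0,-0.014],[0,0,0]],
    [0.045,[0,0,-0.02],[0,0,0]],
    [0.045,[0,0,-0.026],[0,0,0]],
  ],
)

```text
clock: 15.85
position: [0.4773, 0.1454, 0.0394]
orientation: [-1.081, 2.95, -0.0]
ft_force: [0.4, -0.4, -3.0]
grip_width: 0.0595
gripper_force: 44.0
```

send_rows(
  commands=[
    [0.045,[0,0,-0.01],[0,0,0]],
    [0.045,[0,0,-0.03],[0,0,0]],
    [0.045,[0,0,-0.055],[0,0,0]],
    [0.045,[0,0,-0.08],[0,0,0]],
    [0.045,[0,0,-0.1],[0,0,0]],
    [0.045,[0,0,-0.1],[0,0,0]],
  ],
)

```text
clock: 16.45
position: [0.4787, 0.1458, 0.1416]
orientation: [-1.079, 2.946, -0.0]
ft_force: [-0.4, -0.2, -2.8]
grip_width: 0.0596
gripper_force: 44.2
```

```bash
python3 -c "
from h import *
go(.511,-.136,.139,-1.396)
w=arm.get_image('wrist');P=pts(w)
s=arm.get_state(); L=R.from_rotvec(s['orientation']).inv().apply((P-s['position']).reshape(-1,3)).reshape(P.shape)*1000
m=(abs(L[...,0])<25)&(abs(L[...,1])<26)&(L[...,2]<40)&(L[...,2]>-90)
print(np.percentile(L[m],[2,50,98],axis=0).round(1))
h,e=np.histogram(L[m][:,2],np.arange(-90,41,5)); print([(int(a),int(b)) for a,b in zip(e,h)])
"
```

```text
shift mm [ 157.4 -236.     2.4] turn deg [ -0.21   0.16 -59.77] j [ 0.296  0.226 -0.158  1.183  0.    -0.407] F [-0.4 -0.2 -2.8]
[[-15.8 -24.9 -71.8]
 [ 12.9  -0.1 -70.2]
 [ 23.2  24.9 -23.3]]
[(-90, 0), (-85, 0), (-80, 0), (-75, 7931), (-70, 1313), (-65, 680), (-60, 610), (-55, 555), (-50, 497), (-45, 453), (-40, 408), (-35, 382), (-30, 366), (-25, 1391), (-20, 0), (-15, 0), (-10, 0), (-5, 0), (0, 0), (5, 0), (10, 0), (15, 0), (20, 0), (25, 0), (30, 0), (35, 0)]
```

send_rows(
  commands=[
    [0.045,[0.012,-0.018,0],[0,0,-5]],
    [0.045,[0.03,-0.045,0],[0,0,-12]],
    [0.045,[0.05,-0.075,0],[0,0,-19]],
    [0.045,[0.07,-0.105,0],[0,0,-26]],
    [0.045,[0.09,-0.135,0],[0,0,-34]],
    [0.045,[0.11,-0.165,0],[0,0,-42]],
    [0.045,[0.13,-0.195,0],[0,0,-49]],
    [0.045,[0.145,-0.218,0],[0,0,-55]],
    [0.045,[0.154,-0.231,0],[0,0,-59]],
    [0.045,[0.157,-0.236,0],[0,0,-60]],
    [0.045,[0.157,-0.236,0],[0,0,-60]],
    [0.045,[0.157,-0.236,0.02],[0,0,-60]],
    [0.045,[0.157,-0.236,0.045],[0,0,-60]],
    [0.045,[0.157,-0.236,0.07],[0,0,-60]],
    [0.045,[0.157,-0.236,0.09],[0,0,-60]],
    [0.045,[0.157,-0.236,0.1],[0,0,-60]],
    [0.045,[0.157,-0.236,0.105],[0,0,-60]],
    [0.045,[0.157,-0.236,0.105],[0,0,-60]],
  ],
)

```text
clock: 18.3
position: [0.5098, -0.1358, 0.0337]
orientation: [2.411, -2.014, -0.0]
ft_force: [-0.2, -0.2, -2.1]
grip_width: 0.0596
gripper_force: 44.1
```

```bash
python3 -c "
from h import *
go(.511,-.136,.0185,-1.396)
w=arm.get_image('wrist'); cv2.imwrite('pics/w5.png',w['pixels'][...,::-1])"
```

```text
shift mm [ 0.4 -1.2 15.2] turn deg [0.01 0.01 0.22] j [-0.26   0.357 -0.266  0.949  0.    -2.01 ] F [-0.2 -0.2 -2.1]
```

View pics/w5.png

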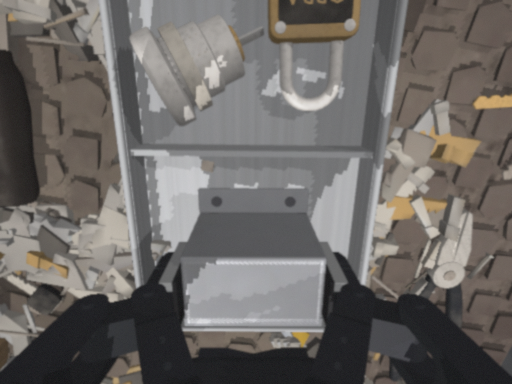

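The keeper (255,290) is inside the bay, clear of the divider at row 152. Lowering gently.

send_rows(
  commands=[
    [0.045,[0,0,0.004],[0,0,0]],
    [0.045,[0,0,0.008],[0,0,0]],
    [0.045,[0,0,0.011],[0,0,0]],
    [0.045,[0,0,0.013],[0,0,0]],
    [0.045,[0,0,0.0145],[0,0,0]],
    [0.045,[0,0,0.0145],[0,0,0]],
  ],
)

```text
clock: 18.95
position: [0.5097, -0.1362, 0.019]
orientation: [2.411, -2.014, -0.0]
ft_force: [-0.4, -0.0, -2.9]
grip_width: 0.0591
gripper_force: 44.1
```

send_rows(
  commands=[
    [0.045,[0,0,0.0008],[0,0,0]],
    [0.045,[0,0,0.0016],[0,0,0]],
    [0.045,[0,0,0.0016],[0,0,0]],
  ],
)

```text
clock: 19.25
position: [0.51, -0.1363, 0.0185]
orientation: [-2.411, 2.014, -0.001]
ft_force: [-5.7, 1.8, 14.6]
grip_width: 0.0598
gripper_force: 46.1
```

Contact with the floor. Releasing and retreating.

send_rows(
  commands=[
    [0.06,[0,0,0],[0,0,0]],
    [0.063,[0,0,0],[0,0,0]],
    [0.067,[0,0,0],[0,0,0]],
    [0.072,[0,0,0],[0,0,0]],
    [0.072,[0,0,0],[0,0,0]],
    [0.072,[0,0,-0.01],[0,0,0]],
    [0.072,[0,0,-0.03],[0,0,0]],
    [0.072,[0,0,-0.06],[0,0,0]],
    [0.072,[0,0,-0.1],[0,0,0]],
    [0.072,[0,0,-0.14],[0,0,0]],
    [0.072,[0,0,-0.18],[0,0,0]],
    [0.072,[0,0,-0.18],[0,0,0]],
    [0.072,[0,0,-0.18],[0,0,0]],
  ],
)

```text
clock: 20.55
position: [0.5103, -0.1363, 0.1988]
orientation: [-2.41, 2.014, -0.003]
ft_force: [-0.5, 0.6, -1.0]
grip_width: 0.0722
gripper_force: 0.0
```

Run:
```python
from h import *
w=arm.get_image('wrist');P=pts(w); cv2.imwrite('pics/w6.png',w['pixels'][...,::-1])
m=(P[...,2]>.08)&(P[...,2]<.095)&(np.hypot(P[...,0]-.51,P[...,1]+.136)<.06); p=P[m]
r=cv2.minAreaRect((p[:,:2]*1000).astype(np.float32)); print(r,np.median(p[:,2]),m.sum())
A=np.c_[p[:,:2],np.ones(len(p))]; print("tilt",np.linalg.lstsq(A,p[:,2],rcond=None)[0][:2])
```

```text
((510.1587219238281, -136.99227905273438), (60.15117263793945, 34.09297561645508), 10.28464126586914) 0.08748882814701614 2094
tilt [-0.00479957  0.02955476]
```

View pics/w6.png

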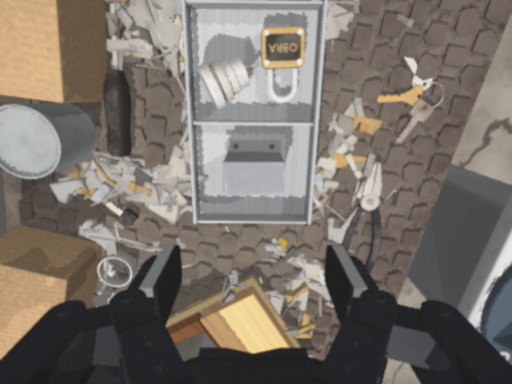

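The keeper stands upright in the bay at (254,168), its top at 87.5 mm as expected, and the cylinder and padlock are untouched. Handing in.

```bash
python3 -c "
from workcell import arm
print(arm.sign_off())"
```

```text
the job is handed in; nothing more can be done
None
```

I wound the knob anticlockwise to its end stop (the torque rose well past the click), then lifted the keeper off and stood it upright in the empty bay; I handed the job in at about 21 s, without checking in a picture that the bolts were fully in, and sign-off returned no verdict.

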